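Put the check weight back in its sprung-lid case at a goldsmith's bench

TASK

The scale has been checked, so put the 200 g weight away: press the orange thumb latch so that the lid of the weight case springs open, lift the weight off the scale pan and seat it fully home and upright in its empty well without dropping it, then bring the lid down and press its front edge until the latch snaps over it and it stays shut by itself. Work gently: press no harder than about 25 N on the case, its lid or its latch, never ram or jam the weight into the case, do not lean on the scale, and leave everything else on the bench and the other two weights in the case where they are.

Things in the scene. Friction and masses are not known exactly. Their poses are not given: they have to be found in the camera images.
- case: Weight case, fixed on a rubber mat 3 to 10 mm thick (varies, so its height does). Shell 130 (x) x 110 (y) x 38 mm, grey insert (front tray 65 x 98 mm) with its top at z = 36; shut, the blue-grey lid reaches z = 70. Origin: centre of the shell's underside, on the mat; x from latch (front, -x) to hinge (back, +x). Wells: empty one at x = -22, y = 0; those of the 100 g and 50 g weights at x = 30, y = +25 and -25.
- lid (a joint): Lid angle (rad): 0 shut (start, held by the latch), 1.65 fully open, just past upright. Hollow lid 130 x 110 mm, 32 mm deep, 110 g, flat top. A spring always swings it open and keeps it open (about 1 N at its front edge). Pressed at point lid_front it takes about 1 N, then 6 to 13 N over the last 8 mm to push past the latch tooth, then meets a hard stop at 0.
- lid_hinge (a point): Middle of the lid's hinge line, which runs along the case's y: x = 68, y = 0, z = 40 mm in the case's frame. Fixed to the lid's hinge, so it stays in place.
- lid_front (a point): Where to press the lid shut: on its outer top face, mid-width, 15 mm behind its front edge. Turns with the lid, 118 mm along the lid from the hinge line and 30 mm out from it; shut: x = -50, y = 0, z = 70 mm in the case's frame. Its x axis runs along the lid towards the hinge, its z axis out of the lid's outer face.
- latch (a joint): Angle of the orange rocker latch (rad): 0 at rest, 0.24 at its stop. Turns on a pin along y at x = -69, z = 24 mm of the case; a spring returns it. Its upright arm (30 mm wide, outer face x = -76, top z = 57) hooks a tooth over the lid's front bead. Pad pressed down: the arm tips to -x and frees the lid at about 0.15 rad. The lid pressed down rides over the tooth's sloping top and snaps in.
- thumb_pad (a point): Where to press, on top of the latch's orange thumb pad: 29 mm in front of the latch pin, x = -98, y = 0, z = 27.5 mm in the case's frame at rest. Pad 32 mm wide (y), x = -76 to -110, 5 mm thick. Pressed here it sinks about 4 mm under about 4 N until the lid is freed; hard stop after 7 mm at 5 to 6 N. Keep clear of the arm, which tips up to 8 mm towards -x.
- well_200 (a point): Middle place of the floor of the empty well for the 200 g weight: x = -22, y = 0, z = 12 mm in the case's frame. The well is in the lift-out front tray, which lies in the shell with play: the well may stand up to 3.5 mm off this point in x and in y, so feel or look for it. Round, 29.5 mm wide, 24 mm deep below the tray's flat top (z = 36), mouth bevelled 0.5 mm. The tray stays put under light pushes.
- weight_200: 200 g steel weight to put away, on the scale pan at the start: round body 28 mm across, 35 mm high, foot bevelled 0.5 mm; neck 11 mm across, 4 mm high; round knob 18 mm across, 10 mm high; 49 mm in all. Origin: centre of its underside, z up; the middle of the knob is 44 mm above it.
- scale: White bench scale, fixed: 190 (x) by 145 (y) mm, origin at the centre of its underside, x from its display (front) to its back. Its round steel pan, 110 mm across, is centred at x = 33, y = 0, its top 48 mm above the origin.
- weight_100: 100 g weight in the case's back well at y = +25: 22 mm across, 40 mm high, knob 14 mm across, origin at the centre of its underside. Leave it.
- weight_50: 50 g weight in the case's back well at y = -25: 18 mm across, 31 mm high, knob 12 mm across, origin at the centre of its underside. Leave it.
- bench_block: Square steel bench block, 85 x 85 x 20 mm, origin at the centre of its underside. Leave it.
- gold_ring: Finger ring, 22 mm across and 6 mm high, lying on the bench block. Leave it.
- ring_box_a: White ring box, 56 x 56 x 39 mm, origin at the centre of its underside. Leave it.
- ring_box_b: Blue ring box, 66 x 46 x 33 mm, origin at the centre of its underside. Leave it.
- hammer: Small hammer, 230 mm long, lying on the bench. Leave it.
- brush: Bench brush, 180 mm long, lying on the bench. Leave it.

How it is judged:
By the outcome, as a careful person would: the job done as asked, in the order asked, and still so for the second after the job is handed in, with the robot touching nothing.
It also fails if it takes over 72 s, if anything falls off the work surface, if the arm or the gripper's body presses on something with over 40 N, if the wrist force passes 120 N, or if a joint passes its speed limit or range.

ROBOT

A 7-joint arm with a two-finger parallel gripper is mounted at the origin on the work surface. World frame = base frame: x ahead of the robot, y to its left, z up, the work surface at z = 0. Lengths are in mm, angles in rad, forces in N, time in s.
With the tool pointing down it reaches from about 350 to 900 mm from the base axis. Payload 7.2 kg.
Tool frame: the origin (TCP) lies on the centre line of the jaws, within the pads' length; the fingertips stand 19 mm ahead of it and the grasp point (between the pads) is the TCP; x points along the fingers, y is the direction in which the jaws open and shut, and the axes are right-handed (so a half turn about x gives the same grasp; the last joint's range is limited). The gripper opens to 85 mm and grips with 20 to 120 N. Pads are 22 mm wide; open, the fingers measure 114 mm over their backs; the gripper's body (76 mm by 85 mm) begins 54 mm behind the grasp point. The pads swing forward as they close: fully open they stand 13 mm farther back than shut.
Start: joints at [1.15, 0.411, -0.013, 1.596, 0.006, 1.134, -0.082], TCP at [215.942, -586.513, 250.297] pointing down, gripper open.
Joint ranges: [-2.95, 2.95], [-0.29, 1.99], [-1.47, 1.44], [0.14, 2.54], [-1.03, 4.17], [0.13, 1.85], [-2.86, 2.86]. Speed limits (rad/s): [2.39, 2.39, 3.01, 3.01, 3.14, 3.14, 3.14].

INTERFACE

Orientations are given as a unit quaternion [x, y, z, w].
In Python, from station import monitor, imaging, job_done gives the robot as it stands. The module is installed in compiled form; this text tells all that it offers.
- The arm moves only by the shell command python3 -m inch 'ROWS' [OPENING] [FORCE]. ROWS is JSON, a list of rows, each a list of 6 numbers: the shift along the tool's x, y, z in mm, then the turn, a rotation vector about the tool's x, y, z in rad. A call has 1 to 12 rows; each row shifts and turns the commanded pose from where the row before left it, along the tool's axes as they then stand; what a row does not reach is not made up. A row lasts 1/12 s, in which the tool goes at most 41.7 mm and 7.16 degrees, less where a joint would pass 70% of its speed; a pose out of reach is approached as far as the arm can. A call with a gripper value outside its range is refused whole. OPENING is the opening, from 0 (shut) to 1 (fully open), set as the call begins (- or left out, the last holds). The fingers move at their own pace and stop on an object; FORCE is the grip in N (left out, the last holds). Time passes only in rows, so rows that do not move let the fingers close. It gives the time, the measured TCP pose, the force and the opening at its end, in the units of the state.
- monitor.get_obs(): the state, without advancing time (a new reading comes with each control period).
- imaging.grab_frame(name): name is "scene" or "side" or "wrist"; returns a dict with "img" (480x640x3 uint8, blue, green, red), "intrinsics" (3x3 intrinsics, pixels), "k1" (the pictures are not rectified: a ray, as slopes to the right and down, at radius r is drawn at 1 + k1 r^2 times it, then the intrinsics apply), "world_from_camera" (4x4, takes a point from camera to world coordinates). Camera axes: x right, y up, looking along -z (the intrinsics and any distortion apply to the point x, -y, -z); pixel columns grow to the right and rows downward; lengths in mm; the calibration is good to about 2 mm. A picture is of the moment at which its call begins. There is no depth.
- job_done(): hands the job in, once; it reports no verdict.
Trained networks look in a picture, given as the dict that the camera call returned (one of the last four; its "shot" number tells which), for a name from the list of things; names that differ only in an ending like _2 or _b are one class to them, and where a whole thing is asked for, a point or a joint stands for the part that bears it (a point fixed in the world has none). Each returns a list of dicts, best first, with "confidence" (0 to 1); they miss things now and then, are a little off and sometimes report something else, mostly with a low value. They report only what shows in the picture. A call takes as long as a camera call.
- imaging.outline_of(target, picture): "pixels" (480x640 bool, what is visible of it).
- imaging.spot_point(target, picture): "point" ([x, y, z] in mm, in the coordinates of the camera as it stood for that picture, good to about 4 mm: a listed point, or the origin of a listed thing).
The state is a dict: "clock": time; "joints": joint angles; "dq": joint speeds; "joint_torque": joint torques, N m; "position": TCP position; "eef_rot": TCP orientation; "wrist_force": force on the tool from outside, world axes, zero at the start; "moment": the same for the moment, N m; "width": finger opening in mm.
Only numpy, scipy, OpenCV 4.12 (cv2) and the standard library are available. Lean on these libraries where they do the work, as an engineer would, in place of code of your own. Each camera call takes 0.05 s, during which the arm holds its last target. There are 200 camera calls.

## Working session

There is one attempt and no reset: what is moved stays moved. The work goes in short steps, Python scripts to look and compute and a shell command to move; the robot and the scene stay as the last step left them, time stands still between calls to the robot, and variables do not carry over. Pictures are saved under pics/ and viewed, about 8 in all and at most 12, crops included, and the job is handed in when it is done.

```bash
mkdir -p pics; cat > h.py <<'E'
import numpy as np, cv2
from station import monitor, imaging
from scipy.spatial.transform import Rotation as R
def look(name, targets=()):
    p=imaging.grab_frame(name); T=np.array(p["world_from_camera"]); out={}
    for t in targets:
        r=imaging.spot_point(t,p)
        out[t]=[(np.round(T[:3,:3]@np.array(d["point"])+T[:3,3],1).tolist(),round(d["confidence"],2)) for d in r[:2]]
    return p,out
def ray(p,u,v):
    K=np.array(p["intrinsics"]);k=p["k1"]
    d=np.array([(u-K[0,2])/K[0,0],(v-K[1,2])/K[1,1]]);s=d.copy()
    for _ in range(20): s=d/(1+k*(s@s))
    T=np.array(p["world_from_camera"]);return T[:3,3],T[:3,:3]@np.array([s[0],-s[1],-1.])
def atz(p,u,v,z):
    o,d=ray(p,u,v);return o+d*(z-o[2])/d[2]
def proj(p,X):
    T=np.array(p["world_from_camera"]);K=np.array(p["intrinsics"])
    c=T[:3,:3].T@(np.array(X,float)-T[:3,3]);s=np.array([c[0],-c[1]])/-c[2];s=s*(1+p["k1"]*(s@s))
    return K[0,0]*s[0]+K[0,2],K[1,1]*s[1]+K[1,2]
def tool(): 
    o=monitor.get_obs();return np.array(o["position"]),R.from_quat(o["eef_rot"])
def delta(target,Rt=None):
    "shift in tool axes to world target; print turn too"
    p,r=tool();d=r.inv().apply(np.array(target)-p)
    rv=(r.inv()*Rt).as_rotvec() if Rt is not None else None
    return np.round(d,1),rv
E
python3 - <<'E'
from h import *
o=monitor.get_obs();print({k:np.round(v,3).tolist() for k,v in o.items()});print(np.round(tool()[1].as_matrix(),3))
ims=[]
for n in("scene","side","wrist"):
    p,out=look(n,["case","thumb_pad","lid_front","lid_hinge","well_200","weight_200","scale"])
    print(n,np.round(p["world_from_camera"],2).tolist());
    for k,v in out.items():print(' ',k,v)
    cv2.imwrite(f"pics/{n}0.png",p["img"])
E
```

```text
{'clock': 0.0, 'joints': [1.15, 0.412, -0.013, 1.597, 0.006, 1.134, -0.082], 'dq': [-0.0, 0.001, -0.0, 0.0, 0.0, -0.001, -0.0], 'joint_torque': [-0.0, -60.062, 0.682, -29.942, 0.014, 0.01, -0.0], 'position': [215.748, -586.08, 249.425], 'eef_rot': [-0.696, -0.125, 0.696, -0.124], 'wrist_force': [0.053, -0.58, 0.271], 'moment': [0.009, 0.005, -0.02], 'width': 84.902}
[[-0.001  0.346 -0.938]
 [ 0.002 -0.938 -0.346]
 [-1.    -0.002  0.   ]]
scene [[-0.66, -0.58, 0.48, 1058.74], [0.75, -0.52, 0.41, 485.32], [0.01, 0.64, 0.77, 947.59], [0.0, 0.0, 0.0, 1.0]]
  case [([529.8, -202.3, 1.8], 0.63)]
  thumb_pad [([430.0, -208.9, 27.7], 0.55)]
  lid_front [([477.4, -209.1, 73.9], 0.78)]
  lid_hinge [([594.9, -203.3, 39.2], 0.81), ([504.6, -209.2, 17.0], 0.72)]
  well_200 [([505.6, -209.7, 15.4], 0.63)]
  weight_200 [([555.4, 165.1, 49.5], 0.81), ([477.4, -207.5, 70.7], 0.68)]
  scale [([498.8, 158.6, -2.2], 0.66), ([397.4, 451.6, 22.6], 0.65)]
side [[-0.99, 0.1, -0.11, 400.12], [-0.15, -0.57, 0.81, 957.2], [0.02, 0.82, 0.57, 761.41], [0.0, 0.0, 0.0, 1.0]]
  case [([530.0, -204.4, 3.0], 0.91), ([582.8, 412.7, 2.4], 0.55)]
  thumb_pad [([426.2, -215.6, 36.1], 0.59)]
  lid_front [([582.0, 419.1, 4.6], 0.6), ([482.0, -207.5, 74.0], 0.59)]
  lid_hinge [([593.5, -200.6, 45.2], 0.97)]
  well_200 [([510.2, -206.9, 20.5], 0.89)]
  weight_200 [([552.2, 168.0, 41.8], 0.73)]
  scale [([504.8, 157.2, -3.1], 0.87), ([387.3, 427.6, -1.2], 0.37)]
wrist [[0.34, 0.89, 0.3, 291.34], [-0.94, 0.33, 0.11, -557.89], [0.0, -0.32, 0.95, 373.26], [0.0, 0.0, 0.0, 1.0]]
  case []
  thumb_pad []
  lid_front []
  lid_hinge []
  well_200 []
  weight_200 []
  scale []
```

View pics/scene0.png

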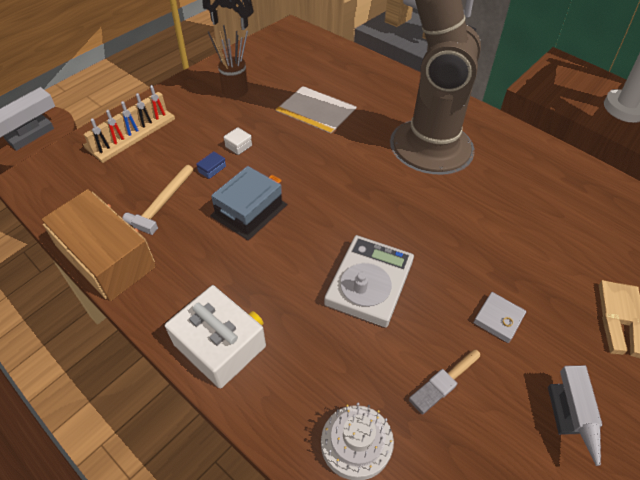

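View pics/side0.png

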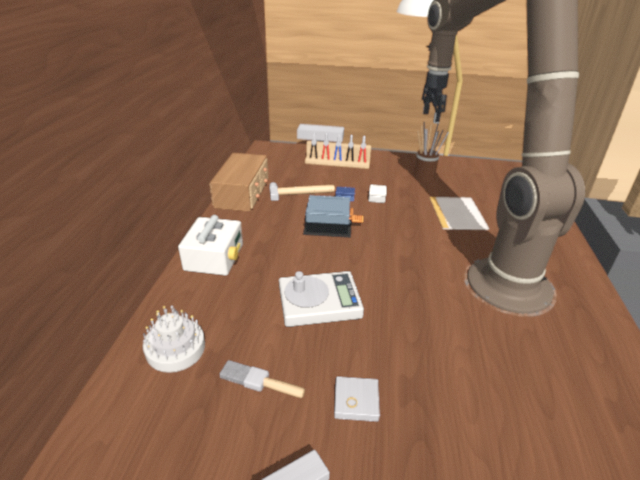

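```bash
python3 -m inch '[[0,-10,-13,0,0,0],[0,-20,-25,0,0,0],[-1,-24,-31,0,0,0],[-1,-24,-31,0,0,0],[-1,-24,-31,0,0,0],[-1,-24,-31,0,0,0],[-1,-24,-31,0,0,0],[-1,-24,-31,0,0,0],[-1,-24,-31,0,0,0],[-1,-24,-31,0,0,0],[-1,-24,-31,0,0,0],[-1,-24,-31,0,0,0]]' 0 20
python3 -m inch '[[0,-8,-10,0.1,0,0],[0,0,0,0.1,0,0],[0,0,0,0.1,0,0],[0,0,0,0,0,0],[0,0,0,0,0,0]]'
python3 - <<'E'
from h import *
p,r=tool();print(p,np.round(r.as_matrix(),3))
p,out=look("wrist",["case","thumb_pad","lid_front","lid_hinge"])
for k,v in out.items():print(' ',k,v)
for t in("latch","lid"):
  m=imaging.outline_of(t,p)
  if m:
    a=m[0]["pixels"].astype(np.uint8);c=max(cv2.findContours(a,0,2)[0],key=cv2.contourArea)
    b=cv2.boxPoints(cv2.minAreaRect(c));print(t,m[0]["confidence"],[np.round(atz(p,*q,76 if t=="lid" else 34),1).tolist() for q in b],b.round().tolist())
cv2.imwrite("pics/w1.png",p["img"])
E
```

```text
clock: 2.2
position: [449.9, -211.2, 260.7]
eef_rot: [0.696, 0.124, -0.696, 0.124]
wrist_force: [1.3, -0.9, -0.1]
width: -0.0
clock: 2.62
position: [455.9, -201.9, 260.4]
eef_rot: [0.707, 0.02, -0.707, 0.02]
wrist_force: [0.6, 0.0, -0.4]
width: 0.2
[ 455.85243743 -201.8959144   260.36150707] [[ 0.     0.056 -0.998]
 [-0.    -0.998 -0.056]
 [-1.     0.    -0.   ]]
  case [([530.0, -208.4, 4.4], 0.97)]
  thumb_pad [([431.1, -212.0, 32.6], 0.6), ([598.3, -204.0, 44.8], 0.58)]
  lid_front [([473.1, -203.0, 77.5], 0.59)]
  lid_hinge [([596.0, -202.3, 46.4], 0.9), ([506.0, 161.3, -4.5], 0.43)]
latch 0.78 [[452.5, -195.8, 34.0], [454.2, -227.0, 34.0], [420.2, -229.7, 34.0], [418.4, -197.5, 34.0]] [[310.0, 206.0], [339.0, 206.0], [339.0, 236.0], [310.0, 236.0]]
lid 0.74 [[589.7, -146.9, 76.0], [597.2, -254.8, 76.0], [467.2, -273.1, 76.0], [458.4, -149.7, 76.0]] [[259.0, 54.0], [389.0, 52.0], [391.0, 206.0], [261.0, 208.0]]
```

View pics/w1.png

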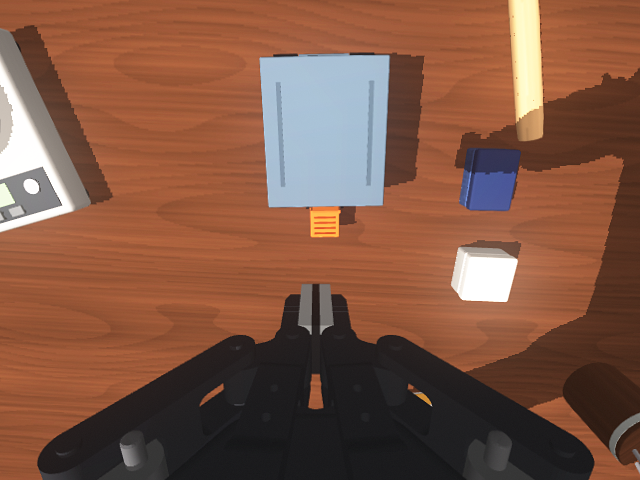

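```bash
python3 - <<'E'
from h import *
p,_=look("wrist")
m={}
for z in (76,):
  for n,q in dict(bl=(260,57),br=(389,55),fr=(383,206),fl=(268,207)).items(): m[n]=atz(p,*q,z);print(n,m[n].round(1))
b=(m['bl']+m['br'])/2;f=(m['fl']+m['fr'])/2
print('yaw',np.degrees(np.arctan2(*(b-f)[1::-1])),'front edge',np.degrees(np.arctan2(m['fr'][0]-m['fl'][0],-(m['fr'][1]-m['fl'][1]))),(b+f)/2,np.linalg.norm(b-f))
for q in((311,237),(339,236),(325,222)):print('pad z34',atz(p,*q,33).round(1))
E
```

```text
bl [ 587.5 -148.5   76. ]
br [ 594.6 -255.7   76. ]
fr [ 466.1 -265.4   76. ]
fl [ 459.4 -156.3   76. ]
yaw 3.9106478322198703 front edge 3.5078247740870543 [ 526.91014996 -206.45070208   76.        ] 128.58631921282966
pad z34 [ 416.9 -198.8   33. ]
pad z34 [ 419.7 -229.9   33. ]
pad z34 [ 435.  -213.3   33. ]
```

```bash
python3 -m inch '[[0,0,0,0,0.116,0],[0,0,0,0,0.116,0],[0,0,0,0,0.116,0],[0,0,0,0,0,0]]'
python3 - <<'E'
from h import *
print(delta((429,-212.4,75)))
E
```

```text
clock: 3.35
position: [452.0, -202.5, 258.8]
eef_rot: [0.819, 0.02, -0.573, 0.014]
wrist_force: [-2.7, -0.0, -1.1]
width: 0.0
(array([164.6,   8.8,  85.1]), None)
```

```bash
python3 -m inch '[[12,0.6,6,0,0,0],[25,1.3,12,0,0,0],[30,1.6,16,0,0,0],[30,1.6,16,0,0,0],[30,1.6,16,0,0,0],[22,1.3,12,0,0,0],[13,0.8,7.1,0,0,0],[2.6,0,0,0,0,0],[0,0,0,0,0,0],[0,0,0,0,0,0]]'
python3 - <<'E'
from h import *
print(delta((429,-212.4,55)),monitor.get_obs()["wrist_force"])
p,out=look("wrist",["thumb_pad"]);print(out)
cv2.imwrite("pics/w2.png",p["img"])
E
```

```text
clock: 4.18
position: [433.8, -212.0, 77.2]
eef_rot: [0.819, 0.022, -0.574, 0.015]
wrist_force: [0.3, -0.6, -0.6]
width: 0.2
(array([19.3,  0.1, 12.1]), None) [ 0.31806201 -0.58172545 -0.60811769]
{'thumb_pad': [([645.5, -397.4, -3.1], 0.52)]}
```

View pics/w2.png

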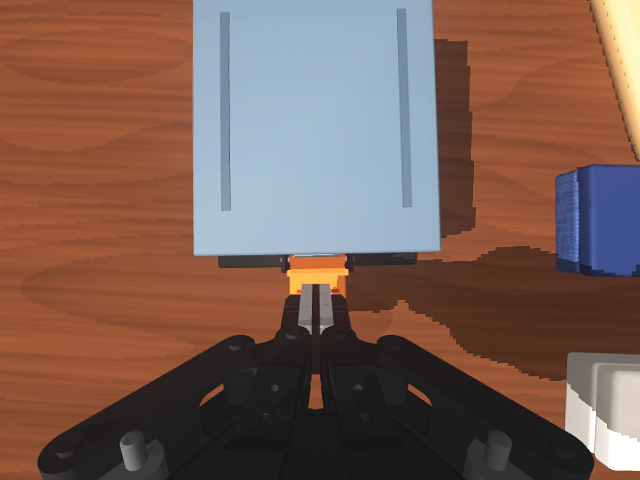

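```bash
python3 -m inch '[[5,0,5,0,0,0],[5,0,3.5,0,0,0],[5,0,2,0,0,0],[2.3,0,0.8,0,0,0],[0,0,0,0,0,0],[0.94,0,0.34,0,0,0],[0.94,0,0.34,0,0,0],[0,0,0,0,0,0]]'
python3 -m inch '[[0.94,0,0.34,0,0,0],[0.94,0,0.34,0,0,0],[0,0,0,0,0,0]]'
python3 -m inch '[[0.94,0,0.34,0,0,0],[0.94,0,0.34,0,0,0],[0,0,0,0,0,0]]'
```

```text
clock: 4.95
position: [427.8, -212.2, 54.4]
eef_rot: [0.819, 0.022, -0.574, 0.015]
wrist_force: [-0.3, 0.2, -0.8]
width: -0.1
clock: 5.2
position: [427.9, -212.3, 52.5]
eef_rot: [0.819, 0.022, -0.574, 0.015]
wrist_force: [0.1, -0.4, 2.5]
width: -0.2
clock: 5.45
position: [427.8, -212.3, 50.4]
eef_rot: [0.819, 0.022, -0.574, 0.015]
wrist_force: [-0.7, -0.5, 2.5]
width: 0.1
```

```bash
python3 -m inch '[[0.94,0,0.34,0,0,0],[0.94,0,0.34,0,0,0],[0,0,0,0,0,0]]'
python3 - <<'E'
from h import *
for n in("wrist","scene"):
  p,out=look(n,["lid_front"]);print(out);cv2.imwrite(f"pics/{n}3.png",p["img"])
E
```

```text
clock: 5.7
position: [427.8, -212.3, 48.4]
eef_rot: [0.819, 0.021, -0.574, 0.015]
wrist_force: [-0.1, 0.4, 2.0]
width: 0.4
{'lid_front': []}
{'lid_front': [([481.7, -208.4, 74.1], 0.57)]}
```

```bash
python3 -m inch '[[0.94,0,0.34,0,0,0],[0,0,0,0,0,0],[0,0,0,0,0,0],[0,0,0,0,0,0]]'
python3 - <<'E'
from h import *
print(monitor.get_obs()["wrist_force"])
ims=[]
for n in("wrist","scene"):
  p,out=look(n,["lid_front"]);print(out);ims.append(p["img"])
cv2.imwrite("pics/c4.png",np.hstack([cv2.resize(ims[0],(400,300)),cv2.resize(ims[1][140:260,180:340],(400,300))]))
E
```

```text
clock: 6.23
position: [427.8, -212.3, 47.5]
eef_rot: [0.819, 0.022, -0.574, 0.015]
wrist_force: [-1.8, -0.2, 3.5]
width: -0.3
[-1.81318166 -0.23715493  3.47238085]
{'lid_front': [([527.4, -207.4, 4.2], 0.37)]}
{'lid_front': [([558.3, -201.1, 160.8], 0.67)]}
```

View pics/c4.png

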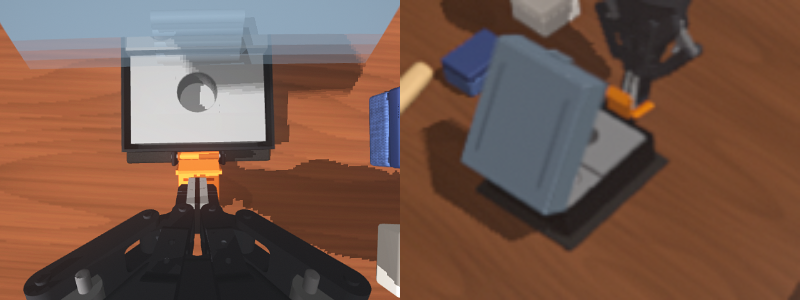

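```bash
python3 -m inch '[[-5,0,0,0,0,0],[-15,0,0,0,0,0],[-30,0,0,0,0,0],[-30,0,0,0,-0.116,0],[-30,0,0,0,-0.116,0],[-15,0,-10,0,-0.116,0],[0,0,-20,0,0,0],[0,0,-20,0,0,0],[0,0,-10,0,0,0],[0,0,-5,0,0,0],[0,0,0,0,0,0],[0,0,0,0,0,0]]' 1
python3 - <<'E'
from h import *
P,r=tool();print(P,np.round(r.as_matrix(),3))
p,out=look("wrist",["case","well_200","lid_hinge"]);print(out)
m=imaging.outline_of("well_200",p)
for d in m[:1]:
  print(d["confidence"],d["pixels"].sum())
cv2.imwrite("pics/w5.png",p["img"])
E
```

```text
clock: 7.43
position: [461.9, -206.9, 148.9]
eef_rot: [0.738, 0.027, -0.674, 0.017]
wrist_force: [1.0, 0.5, -0.3]
width: 85.3
[ 461.91728318 -206.91640602  148.94137802] [[ 0.09   0.062 -0.994]
 [ 0.017 -0.998 -0.061]
 [-0.996 -0.011 -0.091]]
{'case': [([528.5, -206.4, 5.6], 0.69), ([561.5, -229.8, 26.1], 0.3)], 'well_200': [([508.6, -208.7, 18.1], 0.82)], 'lid_hinge': [([593.7, -203.2, 45.6], 0.82), ([648.1, -399.4, 0.8], 0.59)]}
0.96 43617
```

View pics/w5.png

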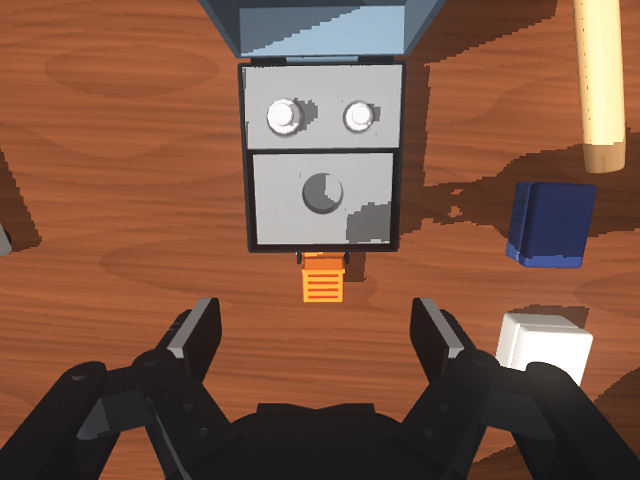

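```bash
cat >> h.py <<'E'
from scipy.optimize import least_squares
def rim(p,u0,v0,z,r=15.0,r1=40,sign=1):
    g=cv2.cvtColor(p["img"],6).astype(float);g=cv2.GaussianBlur(g,(0,0),1);pts=[]
    for a in np.linspace(0,2*np.pi,72,endpoint=False):
        rr=np.arange(r1,5,-.25)
        s=cv2.remap(g.astype(np.float32),(u0+rr*np.cos(a)).astype(np.float32)[None],(v0+rr*np.sin(a)).astype(np.float32)[None],1)[0]
        d=np.diff(s)*sign
        i=np.where(d<-4)[0]
        if len(i):
            j=i[0]+np.argmin(d[i[0]:i[0]+6]);pts.append(atz(p,u0+rr[j]*np.cos(a),v0+rr[j]*np.sin(a),z)[:2])
    pts=np.array(pts)
    f=least_squares(lambda q:np.hypot(*(pts-q[:2]).T)-q[2],[*pts.mean(0),r],loss="soft_l1",f_scale=.5)
    return f.x,len(pts),np.median(abs(f.fun))
E
python3 - <<'E'
from h import *
p,_=look("wrist")
for z in (40,42): print(z,rim(p,323,193,z,r1=30))
c,s=np.cos(np.radians(3.7)),np.sin(np.radians(3.7))
Rt=R.from_matrix(np.array([[0,0,-1],[s,-c,0],[-c,-s,0]]).T)
print(delta((554,166,300),Rt), np.round(Rt.as_matrix(),3))
p,o=look("scene",["weight_200"]);print(o)
# pan/knob position
p2,o=look("side",["weight_200"]);print(o)
E
```

```text
40 (array([ 505.54569947, -207.46922455,   15.09111994]), 61, np.float64(0.12053266617085612))
42 (array([ 505.75943978, -207.43629264,   14.96506224]), 61, np.float64(0.1195003868556146))
(array([-135.4, -368.3, -127.1]), array([-0.00336068, -0.09269749,  0.0103491 ])) [[-0.     0.065 -0.998]
 [ 0.    -0.998 -0.065]
 [-1.     0.    -0.   ]]
{'weight_200': [([555.2, 166.0, 46.9], 0.59), ([552.2, -176.3, 23.6], 0.46)]}
{'weight_200': [([553.6, 169.8, 42.2], 0.75), ([597.3, -202.9, 42.6], 0.75)]}
```

```bash
python3 -m inch '[[-10,0,0,0,-0.093,0],[-20,-10,-2,0,0,0],[-20,-28,-5,0,0,0],[-11,-36,-6.5,0,0,0],[0,-38,-7,0,0,0],[0,-38,-7,0,0,0],[0,-38,-7,0,0,0],[0,-38,-7,0,0,0],[0,-38,-7,0,0,0],[0,-38,-7,0,0,0],[0,-38,-7,0,0,0],[0,-22,-4.5,0,0,0]]'
python3 -m inch '[[0,-7,0,0,0,0],[0,0,0,0,0,0],[0,0,0,0,0,0]]'
python3 - <<'E'
from h import *
P,r=tool();print(P,np.round(r.as_matrix(),3))
p,out=look("wrist",["weight_200","scale"]);print(out)
for d in imaging.outline_of("weight_200",p)[:2]: 
  a=d["pixels"];v,u=np.where(a);print(d["confidence"],u.min(),u.max(),v.min(),v.max())
cv2.imwrite("pics/w6.png",p["img"])
E
```

```text
clock: 8.93
position: [506.4, 163.0, 214.5]
eef_rot: [0.707, 0.028, -0.707, 0.019]
wrist_force: [1.0, -0.1, -0.0]
width: 85.4
clock: 9.18
position: [506.1, 164.1, 214.1]
eef_rot: [-0.706, -0.025, 0.707, -0.019]
wrist_force: [-0.0, 0.0, -0.9]
width: 85.3
[506.08294094 164.10869489 214.08726506] [[-0.001  0.063 -0.998]
 [ 0.009 -0.998 -0.063]
 [-1.    -0.009  0.001]]
{'weight_200': [([553.3, 170.5, 46.3], 0.9)], 'scale': [([506.1, 160.0, 0.9], 0.71)]}
0.72 300 336 151 190
```

View pics/w6.png

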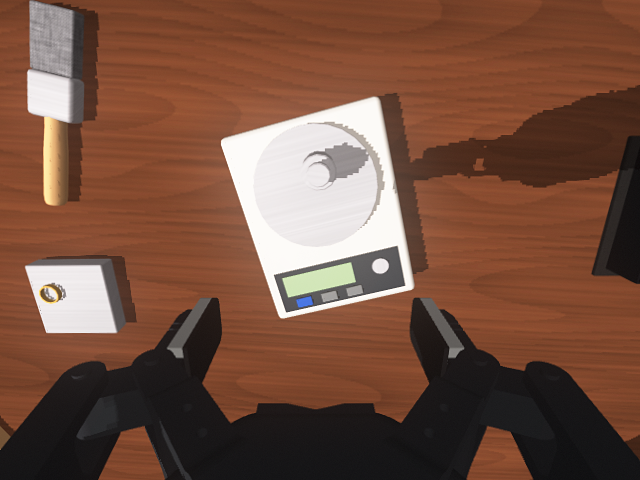

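```bash
python3 - <<'E'
from h import *
p=cv2.imread("pics/w6.png");c=cv2.resize(p[135:205,270:380],None,fx=6,fy=6,interpolation=2)
cv2.imwrite("pics/w6c.png",c)
q,_=look("wrist")
for u,v,z in((319,174,97),(320,174,92)):print(atz(q,u,v,z).round(1))
for X in((553.5,168.5,97),(553.5,168.5,83),(553.5,168.5,48)):print(np.round(proj(q,X),1))
E
```

```text
[553.1 165.1  97. ]
[552.4 164.3  92. ]
[314.3 173.1]
[314.6 170.6]
[315.  165.2]
```

View pics/w6c.png

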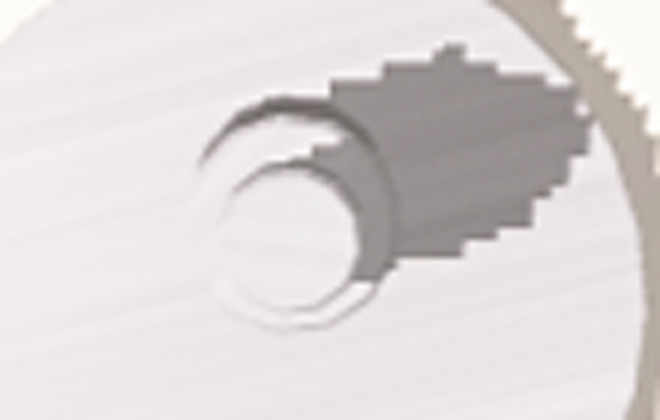

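```bash
python3 -m inch '[[0,0.3,-10,0,0,0.009],[10,0.5,-20,0,0,0],[20,0.5,-12,0,0,0],[22,0,-4.5,0,0,0],[20,0,0,0,0,0],[10,0,0,0,0,0],[5,0,0,0,0,0],[0,0,0,0,0,0],[0,0,0,0,0,0]]'
python3 - <<'E'
from h import *
P,r=tool();print(P,np.round(r.as_matrix(),4));print(delta((552.6,165.7,104)))
E
```

```text
clock: 10.18
position: [553.3, 166.8, 128.1]
eef_rot: [0.707, 0.023, -0.707, 0.022]
wrist_force: [-0.2, -0.7, -0.4]
width: 85.2
[553.26685833 166.84357725 128.0525598 ] [[ 6.00e-04  6.26e-02 -9.98e-01]
 [ 1.50e-03 -9.98e-01 -6.26e-02]
 [-1.00e+00 -1.50e-03 -7.00e-04]]
(array([24.1,  1.1,  0.8]), None)
```

```bash
python3 -m inch '[[8,0.5,0.4,0,0,0],[10,0.5,0.4,0,0,0],[6,0,0,0,0,0],[0,0,0,0,0,0]]'
python3 -m inch '[[0,0,0,0,0,0],[0,0,0,0,0,0],[0,0,0,0,0,0],[0,0,0,0,0,0],[0,0,0,0,0,0],[0,0,0,0,0,0],[0,0,0,0,0,0],[0,0,0,0,0,0]]' 0 35
```

```text
clock: 10.52
position: [551.0, 165.4, 101.9]
eef_rot: [-0.706, -0.022, 0.708, -0.022]
wrist_force: [0.7, 0.0, -1.0]
width: 85.3
clock: 11.18
position: [552.2, 165.9, 103.7]
eef_rot: [0.707, 0.023, -0.707, 0.022]
wrist_force: [-0.1, 0.5, 1.6]
width: 15.0
```

```bash
python3 -m inch '[[0,0,0,0,0,0],[0,0,0,0,0,0]]'; python3 - <<'E'
from h import *
p,o=look("wrist");cv2.imwrite("pics/w7.png",p["img"][180:420,160:480].repeat(2,0).repeat(2,1))
E
```

```text
clock: 11.35
position: [552.2, 165.9, 103.6]
eef_rot: [0.707, 0.023, -0.707, 0.022]
wrist_force: [0.5, 0.8, 3.5]
width: 14.9
```

View pics/w7.png

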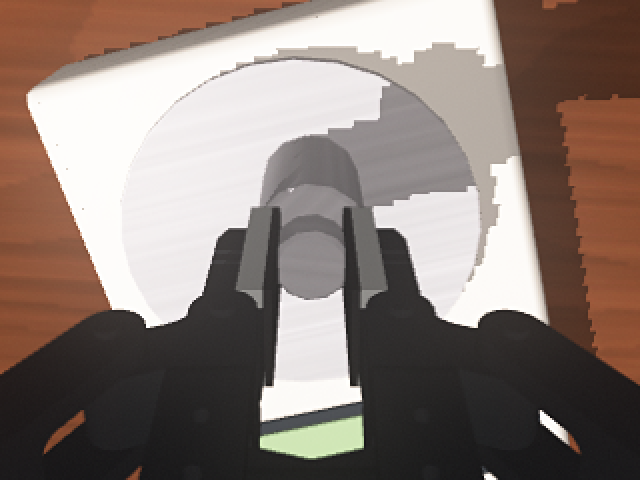

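```bash
python3 -m inch '[[-1,0,0,0,0,0],[-2,0,0,0,0,0],[-4,0,0,0,0,0],[-8,0,0,0,0,0],[-15,0,0,0,0,0],[-18,0,0,0,0,0],[-15,0,0,0,0,0],[-8,0,0,0,0,0],[0,0,0,0,0,0],[0,0,0,0,0,0]]'
python3 - <<'E'
from h import *
p,o=look("wrist");a=p["img"][180:420,160:480]
b=cv2.imread("pics/w7.png")[::2,::2];print('width ok; knob region change',np.abs(a[100:150,138:172].astype(int)-b[100:150,138:172]).mean())
E
python3 -m inch '[[0,8,1.5,0,0,0],[0,18,3.5,0,0,0],[0,28,5,0,0,0],[0,33,6,0,0,0],[0,34,7,0,0,0],[0,34,7,0,0,0],[0,34,7,0,0,0],[0,34,7,0,0,0],[0,34,7,0,0,0],[0,34,6,0,0,0],[0,32,6,0,0,0],[0,26,4,0,0,0]]'
python3 -m inch '[[0,16,2,0,0,0],[0,6,1,0,0,0],[0,0,0,0,0,0],[0,0,0,0,0,0]]'
python3 - <<'E'
from h import *
P,r=tool();print(P,np.round(r.as_matrix(),4));print(delta((505.3,-207.2,125)))
E
```

```text
clock: 12.23
position: [552.1, 165.6, 174.6]
eef_rot: [0.707, 0.023, -0.707, 0.022]
wrist_force: [0.8, 0.2, -2.5]
width: 15.0
width ok; knob region change 12.213529411764705
clock: 13.28
position: [505.1, -190.2, 173.0]
eef_rot: [-0.706, -0.022, 0.707, -0.021]
wrist_force: [0.9, -0.6, -1.6]
width: 14.5
clock: 13.62
position: [505.1, -208.1, 173.2]
eef_rot: [-0.706, -0.023, 0.707, -0.021]
wrist_force: [0.2, -0.1, -2.3]
width: 14.9
[ 505.08818616 -208.10617309  173.21285629] [[-0.0013  0.0628 -0.998 ]
 [ 0.0024 -0.998  -0.0628]
 [-1.     -0.0024  0.0011]]
(array([48.2, -0.8, -0.3]), None)
```

```bash
python3 -m inch '[[8,-0.4,-0.3,0,0,0],[18,-0.4,0,0,0,0],[18,0,0,0,0,0],[18,0,0,0,0,0],[8,0,0,0,0,0],[3,0,0,0,0,0],[0,0,0,0,0,0],[0,0,0,0,0,0]]'
python3 - <<'E'
from h import *
P,r=tool();print(P,monitor.get_obs()["wrist_force"]);print(delta((505.3,-207.2,90)))
p,o=look("wrist");cv2.imwrite("pics/w8.png",p["img"][100:340,160:480].repeat(2,0).repeat(2,1))
E
```

```text
clock: 14.28
position: [506.2, -207.7, 101.3]
eef_rot: [0.707, 0.023, -0.707, 0.022]
wrist_force: [-0.2, -0.6, -0.3]
width: 15.1
[ 506.18062287 -207.71665321  101.32061975] [-0.16171385 -0.59154408 -0.31426244]
(array([11.3, -0.6,  0.9]), None)
```

View pics/w8.png

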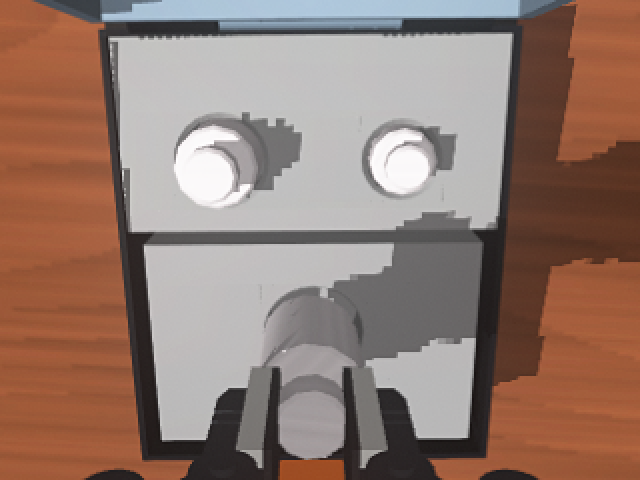

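```bash
python3 -m inch '[[1,-0.3,0.4,0,0,0],[1,-0.2,0.4,0,0,0],[1,0,0,0,0,0],[0,0,0,0,0,0],[0,0,0,0,0,0]]'
python3 -m inch '[[1,0,0,0,0,0],[0,0,0,0,0,0]]'
python3 -m inch '[[1,0,0,0,0,0],[0,0,0,0,0,0]]'
python3 -m inch '[[1,0,0,0,0,0],[0,0,0,0,0,0]]'
```

```text
clock: 14.75
position: [504.9, -207.7, 98.0]
eef_rot: [0.707, 0.023, -0.707, 0.022]
wrist_force: [-0.2, -0.0, -2.4]
width: 14.9
clock: 14.92
position: [504.8, -207.6, 96.8]
eef_rot: [-0.707, -0.023, 0.707, -0.022]
wrist_force: [-0.4, 0.2, -2.2]
width: 15.1
clock: 15.08
position: [504.8, -207.7, 95.7]
eef_rot: [-0.707, -0.023, 0.707, -0.022]
wrist_force: [0.1, -0.1, -2.4]
width: 14.5
clock: 15.25
position: [504.9, -207.7, 94.7]
eef_rot: [-0.707, -0.023, 0.707, -0.022]
wrist_force: [1.0, -0.6, -1.1]
width: 14.9
```

```bash
python3 -m inch '[[0.7,0,0,0,0,0],[0,0,0,0,0,0],[0,0,0,0,0,0]]'
python3 -m inch '[[0.7,0,0,0,0,0],[0,0,0,0,0,0],[0,0,0,0,0,0]]'
```

```text
clock: 15.5
position: [504.8, -207.7, 94.1]
eef_rot: [-0.707, -0.023, 0.707, -0.022]
wrist_force: [1.7, -1.4, -1.5]
width: 15.0
clock: 15.75
position: [504.9, -207.7, 93.4]
eef_rot: [-0.707, -0.023, 0.707, -0.022]
wrist_force: [0.8, -0.6, -1.4]
width: 14.7
```

```bash
python3 -m inch '[[0.3,0.3,-0.4,0,0,0],[1,0,0,0,0,0],[0,0,0,0,0,0]]'
python3 -m inch '[[1,0,0,0,0,0],[0,0,0,0,0,0],[0,0,0,0,0,0]]'
python3 -m inch '[[1,0,0,0,0,0],[1,0,0,0,0,0],[0,0,0,0,0,0]]'
```

```text
clock: 16.0
position: [505.1, -207.7, 91.9]
eef_rot: [-0.707, -0.023, 0.707, -0.022]
wrist_force: [-0.7, -0.3, -2.2]
width: 15.1
clock: 16.25
position: [505.2, -207.8, 91.1]
eef_rot: [-0.707, -0.023, 0.707, -0.022]
wrist_force: [0.9, -0.2, -2.5]
width: 14.9
clock: 16.5
position: [505.2, -207.8, 89.0]
eef_rot: [-0.707, -0.023, 0.707, -0.022]
wrist_force: [0.1, -0.2, -2.3]
width: 14.9
```

Sliding in freely.

```bash
python3 -m inch '[[1,0,0,0,0,0],[1.5,0,0,0,0,0],[1.5,0,0,0,0,0],[1,0,0,0,0,0],[0,0,0,0,0,0]]'
python3 -m inch '[[1,0,0,0,0,0],[1.5,0,0,0,0,0],[1.5,0,0,0,0,0],[1,0,0,0,0,0],[0,0,0,0,0,0]]'
python3 -m inch '[[1,0,0,0,0,0],[1,0,0,0,0,0],[0.5,0,0,0,0,0],[0,0,0,0,0,0]]'
```

```text
clock: 16.92
position: [505.1, -207.8, 83.9]
eef_rot: [-0.707, -0.023, 0.707, -0.022]
wrist_force: [0.1, 0.1, -0.9]
width: 14.9
clock: 17.33
position: [505.1, -207.9, 78.9]
eef_rot: [-0.707, -0.023, 0.707, -0.022]
wrist_force: [0.4, -0.9, -1.4]
width: 15.2
clock: 17.67
position: [505.2, -207.9, 76.5]
eef_rot: [-0.707, -0.023, 0.707, -0.022]
wrist_force: [-0.3, 0.7, -2.2]
width: 14.8
```

```bash
for i in 1; do python3 -m inch '[[1,0,0,0,0,0],[1,0,0,0,0,0],[0,0,0,0,0,0]]'
python3 -m inch '[[0.7,0,0,0,0,0],[0,0,0,0,0,0],[0,0,0,0,0,0]]'
python3 -m inch '[[0.7,0,0,0,0,0],[0,0,0,0,0,0],[0,0,0,0,0,0]]'; done
```

```text
clock: 17.92
position: [505.2, -207.9, 74.5]
eef_rot: [-0.707, -0.023, 0.707, -0.022]
wrist_force: [0.1, 0.2, -1.7]
width: 14.8
clock: 18.17
position: [505.2, -207.9, 73.9]
eef_rot: [-0.707, -0.023, 0.707, -0.022]
wrist_force: [-0.2, -0.6, -2.5]
width: 14.9
clock: 18.42
position: [505.2, -207.9, 73.2]
eef_rot: [-0.707, -0.023, 0.707, -0.022]
wrist_force: [0.7, 0.0, -2.4]
width: 15.1
```

```bash
python3 -m inch '[[0.7,0,0,0,0,0],[0,0,0,0,0,0],[0,0,0,0,0,0]]'
python3 -m inch '[[0.7,0,0,0,0,0],[0,0,0,0,0,0],[0,0,0,0,0,0]]'
python3 -m inch '[[0.7,0,0,0,0,0],[0,0,0,0,0,0],[0,0,0,0,0,0]]'
```

```text
clock: 18.67
position: [505.4, -207.9, 72.7]
eef_rot: [0.707, 0.023, -0.707, 0.022]
wrist_force: [0.5, 0.3, 0.3]
width: 14.5
clock: 18.92
position: [505.7, -207.8, 72.5]
eef_rot: [0.707, 0.023, -0.706, 0.022]
wrist_force: [-1.5, 1.2, 5.2]
width: 15.2
clock: 19.17
position: [506.0, -207.9, 72.4]
eef_rot: [0.707, 0.023, -0.706, 0.022]
wrist_force: [-2.8, 1.4, 10.8]
width: 14.4
```

```bash
python3 -m inch '[[-0.7,0,0,0,0,0],[-0.6,0,0,0,0,0],[0,0,0,0,0,0]]'
python3 -m inch '[[0,0,0,0,0,0],[0,0,0,0,0,0],[0,0,0,0,0,0],[0,0,0,0,0,0],[0,0,0,0,0,0]]' 0.6
python3 -m inch '[[-5,0,0,0,0,0],[-15,0,0,0,0,0],[-25,0,0,0,0,0],[-20,0,15,0,0,0],[-10,0,25,0,0,0],[0,0,15,0,0,0],[0,0,0,0,0,0],[0,0,0,0,0,0]]'
python3 - <<'E'
from h import *
P,r=tool();print(P)
p,o=look("wrist",["weight_200","weight_100","weight_50","lid_front","thumb_pad"]);print(o)
cv2.imwrite("pics/w9.png",p["img"])
E
```

```text
clock: 19.42
position: [505.4, -207.9, 72.6]
eef_rot: [0.707, 0.023, -0.707, 0.022]
wrist_force: [-0.0, 1.2, 3.0]
width: 15.1
clock: 19.83
position: [505.2, -207.9, 72.4]
eef_rot: [-0.707, -0.023, 0.707, -0.022]
wrist_force: [-0.4, -0.0, -0.3]
width: 51.1
clock: 20.5
position: [450.3, -211.6, 148.2]
eef_rot: [0.707, 0.022, -0.706, 0.021]
wrist_force: [0.3, -0.6, 0.2]
width: 51.1
[ 450.28762264 -211.63424059  148.1577203 ]
{'weight_200': [([559.2, -229.4, 26.5], 0.87), ([508.5, -202.9, 14.7], 0.86)], 'weight_100': [([559.2, -229.4, 26.5], 0.87), ([508.5, -202.9, 14.7], 0.86)], 'weight_50': [([559.2, -229.4, 26.5], 0.87), ([508.5, -202.9, 14.7], 0.86)], 'lid_front': [], 'thumb_pad': [([429.9, -214.6, 34.6], 0.73)]}
```

View pics/w9.png

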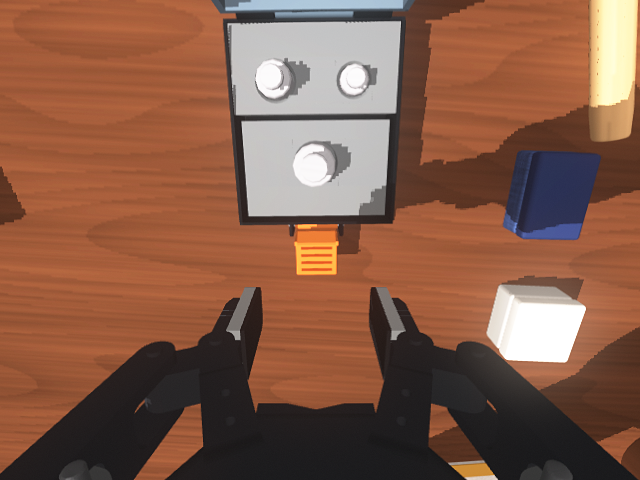

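```bash
python3 -m inch '[[-20,0,0,0,0,0],[-30,0,-10,0,0,0],[-30,0,-25,0,0,0],[-7,0,-35,0,0,0],[0,0,-38,0,0,0],[0,0,-38,0,0,0],[0,0,-30,0,0,0],[0,0,-20,0,0,0],[0,0,-10,0,0,0],[0,0,-5,0,0,0],[0,0,0,0,0,0],[0,0,0,0,0,0]]' 0 20
cat > lid.py <<'E'
from h import *
c,s=np.cos(np.radians(3.7)),np.sin(np.radians(3.7));O=np.array([528,-206.3,4.6])
def W(x,z): return O+np.array([c*x,s*x,z])
def tcp(th,sl,half=11,gap=0):
    a=np.array([-np.cos(th),np.sin(th)]);n=np.array([np.sin(th),np.cos(th)])
    P=np.array([68,40])+sl*a+(30+gap)*n
    return W(P[0]+half,P[1]+19)
if __name__=="__main__":
    P,r=tool();print(P,np.round(r.as_matrix(),3))
    print('hover',delta(tcp(1.65,120,gap=14)))
    th=np.linspace(1.65,0,23);sl=np.linspace(120,126,23)
    Q=[tcp(t,q) for t,q in zip(th,sl)];
    for t,q,d in zip(th[1:],Q[1:],np.diff(Q,axis=0)): print(round(t,3),q.round(1),np.round(r.inv().apply(d),1))
E
python3 lid.py
```

```text
clock: 21.8
position: [660.4, -198.4, 233.9]
eef_rot: [-0.706, -0.023, 0.707, -0.022]
wrist_force: [-0.0, -0.1, 0.1]
width: 0.0
[ 660.44918611 -198.42205757  233.91592981] [[-0.001  0.063 -0.998]
 [ 0.001 -0.998 -0.063]
 [-1.    -0.001  0.001]]
hover (array([54.2, -0.6,  0.3]), None)
1.575 [ 637.3 -199.2  183.7] [-2.9  0.   8.9]
1.5 [ 628.2 -199.8  186. ] [-2.2  0.   9.1]
1.425 [ 618.9 -200.4  187.5] [-1.5  0.   9.3]
1.35 [ 609.6 -201.   188.3] [-0.8  0.   9.4]
1.275 [ 600.2 -201.6  188.4] [-0.1  0.   9.4]
1.2 [ 590.8 -202.2  187.8] [0.6 0.  9.4]
1.125 [ 581.4 -202.8  186.5] [1.3 0.  9.4]
1.05 [ 572.1 -203.4  184.5] [2.  0.  9.3]
0.975 [ 563.  -204.   181.8] [2.7 0.  9.1]
0.9 [ 554.2 -204.6  178.4] [3.4 0.  8.9]
0.825 [ 545.5 -205.2  174.3] [4.1 0.  8.6]
0.75 [ 537.2 -205.7  169.6] [4.7 0.  8.3]
0.675 [ 529.3 -206.2  164.2] [5.4 0.  8. ]
0.6 [ 521.8 -206.7  158.3] [6.  0.  7.5]
0.525 [ 514.7 -207.2  151.8] [6.5 0.  7.1]
0.45 [ 508.1 -207.6  144.7] [7.1 0.  6.6]
0.375 [ 502.1 -208.   137.2] [7.5 0.  6. ]
0.3 [ 496.6 -208.3  129.2] [8.  0.  5.5]
0.225 [ 491.7 -208.6  120.8] [8.4 0.  4.9]
0.15 [ 487.5 -208.9  112. ] [8.8 0.  4.2]
0.075 [ 484.  -209.1  102.9] [9.1 0.  3.6]
0.0 [ 481.1 -209.3   93.6] [9.3 0.  2.9]
```

```bash
python3 -m inch '[[10,0,0,0,0,0],[18,0,0,0,0,0],[16,0,0,0,0,0],[8,0,0,0,0,0],[2,0,0,0,0,0],[0,0,4,0,0,0],[0,0,4,0,0,0],[0,0,3,0,0,0],[0,0,3,0,0,0],[0,0,0,0,0,0]]'
python3 -m inch '[[-2.9,0,8.9,0,0,0],[-2.2,0,9.1,0,0,0],[-1.5,0,9.3,0,0,0],[0,0,0,0,0,0],[0,0,0,0,0,0]]'
python3 - <<'E'
from lid import *
print(monitor.get_obs()["position"],tcp(1.425,120))
for n in ("side","scene"):
  p,o=look(n,["lid_front"]);print(o)
E
```

```text
clock: 22.63
position: [646.7, -199.4, 181.5]
eef_rot: [0.707, 0.022, -0.706, 0.022]
wrist_force: [1.3, -0.5, 0.0]
width: -0.1
clock: 23.05
position: [619.2, -201.3, 187.7]
eef_rot: [0.707, 0.022, -0.707, 0.022]
wrist_force: [1.2, 0.1, -0.1]
width: 0.0
[ 619.22127004 -201.25911817  187.66801825] [ 619.05787759 -200.4115512   186.68527409]
{'lid_front': [([608.9, -197.5, 163.6], 0.56)]}
{'lid_front': [([610.5, -197.5, 165.5], 0.82)]}
```

```bash
python3 -m inch '[[-0.8,0,9.4,0,0,0],[-0.1,0,9.4,0,0,0],[0.6,0,9.4,0,0,0],[1.3,0,9.4,0,0,0],[2,0,9.3,0,0,0],[2.7,0,9.1,0,0,0],[3.4,0,8.9,0,0,0],[4.1,0,8.6,0,0,0],[0,0,0,0,0,0],[0,0,0,0,0,0]]'
python3 - <<'E'
from lid import *
print(monitor.get_obs()["position"],tcp(.825,122.8))
p,o=look("scene",["lid_front"]);print(o)
E
```

```text
clock: 24.08
position: [545.8, -205.5, 173.7]
eef_rot: [-0.707, -0.023, 0.707, -0.021]
wrist_force: [-0.8, -0.1, 0.8]
width: -0.3
[ 545.84217512 -205.54994466  173.72301393] [ 545.67272444 -205.15715618  174.15917663]
{'lid_front': [([539.3, -206.1, 151.0], 0.68), ([595.4, -202.1, 42.3], 0.39)]}
```

```bash
python3 -m inch '[[4.7,0,8.3,0,0,0],[5.4,0,8,0,0,0],[6,0,7.5,0,0,0],[6.5,0,7.1,0,0,0],[7.1,0,6.6,0,0,0],[7.5,0,6,0,0,0],[8,0,5.5,0,0,0],[8.4,0,4.9,0,0,0],[0,0,0,0,0,0],[0,0,0,0,0,0]]'
python3 -m inch '[[4.4,0,2.1,0,0,0],[4.4,0,2.1,0,0,0],[0,0,0,0,0,0],[0,0,0,0,0,0]]'
```

```text
clock: 25.02
position: [491.9, -208.7, 119.6]
eef_rot: [-0.706, -0.023, 0.707, -0.021]
wrist_force: [-0.7, 1.7, 1.3]
width: -0.1
clock: 25.35
position: [488.2, -208.9, 111.3]
eef_rot: [-0.707, -0.023, 0.707, -0.022]
wrist_force: [-1.4, 0.2, 0.6]
width: 0.2
```

```bash
python3 - <<'E'
from lid import *
print(monitor.get_obs()["position"],tcp(.15,125.5),delta(tcp(.1,125.7)))
p,o=look("scene",["lid_front"]);print(o)
q,_=look("side")
cv2.imwrite("pics/c10.png",np.hstack([cv2.resize(p["img"][140:260,180:340],(400,300)),cv2.resize(q["img"][170:260,280:400],(400,300))]))
E
```

```text
[ 488.24677544 -208.90462173  111.25661054] [ 487.47701549 -208.92050386  112.01761796] (array([ 5.3, -0. ,  3.2]), None)
{'lid_front': [([479.5, -204.4, 90.2], 0.85), ([507.7, -210.2, 16.1], 0.27)]}
```

View pics/c10.png

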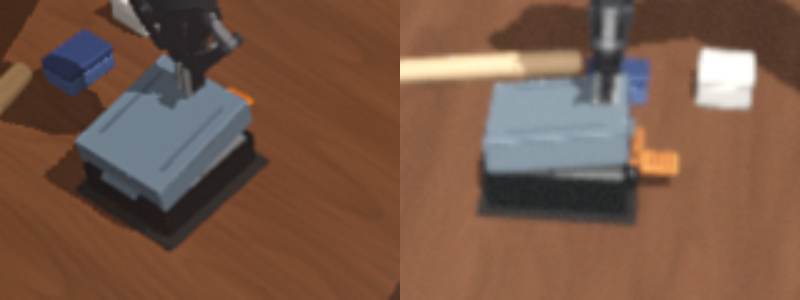

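```bash
python3 -m inch '[[2.7,0,1.5,0,0,0],[2.7,0,1.3,0,0,0],[2.5,0,1,0,0,0],[0,0,0,0,0,0]]'
python3 -m inch '[[1,0,0.4,0,0,0],[1,0,0.4,0,0,0],[0,0,0,0,0,0]]'
python3 -m inch '[[1,0,0.3,0,0,0],[1,0,0.3,0,0,0],[0,0,0,0,0,0]]'
python3 -m inch '[[1,0,0.3,0,0,0],[0,0,0,0,0,0]]'
```

```text
clock: 25.83
position: [484.5, -209.2, 103.2]
eef_rot: [-0.707, -0.023, 0.707, -0.022]
wrist_force: [-0.5, 0.5, 0.7]
width: 0.2
clock: 26.08
position: [484.1, -209.3, 101.8]
eef_rot: [0.707, 0.023, -0.707, 0.022]
wrist_force: [1.2, 0.6, 3.2]
width: 0.1
clock: 26.33
position: [483.6, -209.3, 100.1]
eef_rot: [0.707, 0.023, -0.706, 0.022]
wrist_force: [-0.5, 0.7, 7.9]
width: 0.2
clock: 26.5
position: [483.3, -209.4, 99.0]
eef_rot: [0.707, 0.023, -0.706, 0.022]
wrist_force: [0.3, 0.3, 4.0]
width: -0.0
```

```bash
python3 -m inch '[[0.8,0,0.2,0,0,0],[0.8,0,0.2,0,0,0],[0,0,0,0,0,0]]'
python3 -m inch '[[0.8,0,0.2,0,0,0],[0.8,0,0.2,0,0,0],[0,0,0,0,0,0]]'
```

```text
clock: 26.75
position: [482.7, -209.4, 97.1]
eef_rot: [0.707, 0.023, -0.707, 0.022]
wrist_force: [0.2, -0.6, 4.4]
width: 0.1
clock: 27.0
position: [481.5, -209.3, 94.9]
eef_rot: [-0.706, -0.023, 0.707, -0.022]
wrist_force: [-0.4, 0.4, -0.5]
width: 0.1
```

```bash
python3 -m inch '[[0.7,0,0,0,0,0],[0,0,0,0,0,0],[0,0,0,0,0,0]]'
python3 -m inch '[[0.6,0,0,0,0,0],[0,0,0,0,0,0],[0,0,0,0,0,0]]'
```

```text
clock: 27.25
position: [481.6, -209.3, 94.4]
eef_rot: [-0.706, -0.023, 0.707, -0.022]
wrist_force: [-0.7, 0.3, 0.9]
width: -0.2
clock: 27.5
position: [481.8, -209.3, 94.1]
eef_rot: [-0.707, -0.023, 0.707, -0.022]
wrist_force: [-2.8, 0.1, 4.4]
width: -0.4
```

```bash
python3 -m inch '[[0.5,0,0,0,0,0],[0,0,0,0,0,0],[0,0,0,0,0,0]]'
python3 -m inch '[[-2,0,0,0,0,0],[-6,0,0,0,0,0],[-20,0,0,0,0,0],[-25,0,0,0,0,0],[-25,0,15,0,0,0],[-25,0,20,0,0,0],[-20,0,20,0,0,0],[0,0,0,0,0,0],[0,0,0,0,0,0],[0,0,0,0,0,0],[0,0,0,0,0,0],[0,0,0,0,0,0]]'
python3 - <<'E'
from h import *
ims=[]
for n in("scene","side"):
  p,o=look(n,["lid_front","weight_100"]);print(o);ims.append(p["img"])
w,o=look("wrist",["lid_front"]);print(o)
a=np.hstack([cv2.resize(ims[0][140:260,180:340],(400,300)),cv2.resize(ims[1][170:260,280:400],(400,300))])
cv2.imwrite("pics/c11.png",np.vstack([a,np.hstack([cv2.resize(w["img"],(400,300)),cv2.resize(ims[0],(400,300))])]))
E
```

```text
clock: 27.75
position: [481.8, -209.4, 94.0]
eef_rot: [-0.707, -0.023, 0.707, -0.022]
wrist_force: [-4.8, 1.2, 9.0]
width: 0.2
clock: 28.75
position: [427.5, -212.5, 215.5]
eef_rot: [-0.706, -0.023, 0.707, -0.022]
wrist_force: [0.5, -0.9, -0.5]
width: -0.2
{'lid_front': [([476.7, -205.5, 73.6], 0.97)], 'weight_100': []}
{'lid_front': [([478.1, -209.4, 71.6], 0.87)], 'weight_100': []}
{'lid_front': [([473.8, -205.5, 78.4], 0.67)]}
```

```bash
python3 - <<'E'
from station import job_done
print(job_done())
E
```

```text
the job is handed in; nothing more can be done
None
```

The 200 g weight is in its well and the lid is latched shut. I handed the job in at about 29 s of the 72 s allowed.

- **Latch:** I pressed the thumb pad with about 4 N at most, and the lid sprang open.
- **Weight:** I lifted it off the pan by its knob and lowered it into the well. It slid down freely and met the floor at the expected height, with a brief peak of about 11 N. The picture taken after I let go showed it upright and flush in the tray, with the other two weights in their wells.
- **Lid:** I swung it down from behind and pressed the front edge. The force rose to about 8 N, dropped as the latch snapped, then reached 9 N against the hard stop.

**Last checks:** About a second after I backed off, the point detector put the lid front at z = 74, 72 and 78 mm in the three cameras. Shut should read about 75 mm, so all three agree with a closed lid within the detector's error. I could not look at the final picture because the 12-picture limit was used up. That the lid is still shut therefore rests on these detections and the force readings.

I did not check the rest of the bench again at the end, and the force readings showed no unexpected contact.

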